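Clamp a glued viaduct pier in the one-hand trigger clamp

ROBOT

A 6-joint arm with a two-finger parallel gripper is mounted at the origin on the work surface. World frame = base frame: x ahead of the robot, y to its left, z up, the work surface at z = 0. Lengths are in mm, angles in rad, forces in N, time in s.
With the tool pointing down it reaches from about 275 to 850 mm from the base axis. Payload 5.2 kg.
Tool frame: the origin (TCP) lies midway between the tips of the shut fingers; the grasp point (between the pads) lies 19 mm behind it; z points along the fingers, y is the line along which they close (so a half turn about z gives the same grasp; the last joint's range is limited). The gripper opens to 85 mm and grips with 20 to 120 N. Pads are 22 mm wide; open, the fingers measure 114 mm over their backs; the gripper's body (76 mm by 85 mm) begins 54 mm behind the grasp point. The pads swing forward as they close: fully open they stand 13 mm farther back than shut.
Start: joints at [1.101, 0.259, 1.535, -0, 1.348, -0.203], TCP at [144.983, 530.552, 231.31] pointing down, gripper open.
Joint ranges: [-3.14, 3.14], [-0.91, 2.08], [0.19, 2.58], [-1.22, 4.36], [0.22, 2.71], [-3.12, 3.12]. Speed limits (rad/s): [2.57, 2.57, 3.14, 3.14, 3.14, 3.14].

INTERFACE

Orientations are given as a unit quaternion [x, y, z, w].
In Python, from cell import manip gives the robot as it stands.
- The arm moves only by the shell command python3 -m pendant 'ROWS' [FORCE]. ROWS is JSON, a list of rows, each a list of 3 entries, a list of its own where there are three numbers: the shift along the tool's x, y, z in m, then the turn about the tool's z in units of 5 degrees (1.0 is 5 degrees), then the opening in per cent of the stroke, from 0 (shut) to 100 (fully open). In form: [[[tx, ty, tz], yaw, claw], ...]. A call has 1 to 5 rows; each row is the pose to reach, as a shift and turn from the pose commanded when the call began, along the tool's axes at that moment; what a row does not reach only later rows make up. A row lasts 1/12 s, in which the tool goes at most 41.7 mm and 7.16 degrees, less where a joint would pass 70% of its speed; a pose out of reach is approached as far as the arm can. A call with a gripper value outside its range is refused whole. The fingers move at their own pace and stop on an object; FORCE is the grip in N (left out, the last holds). Time passes only in rows, so rows that repeat a pose let the fingers close. It gives the time, the measured TCP pose, the force, the opening and the grip force at its end, in the units of the state.
- manip.observe(): the state, without advancing time (a new reading comes with each control period).
- manip.grab_frame(name): name is "scene" or "top" or "wrist"; returns (picture, depth): 400x640x3 uint8, red, green, blue; 400x640 float32, mm along the optical axis (not along the pixel's ray), 0 where there is no reading.
- manip.camera_model(name): a dict with "camera_matrix" (3x3 intrinsics, pixels), "R" (3x3) and "t" (3): a world point X has camera coordinates R X + t. Camera axes: x right, y down, z forward; pixel columns grow to the right and rows downward; lengths in mm; the calibration is good to about 2 mm. A picture is of the moment at which its call begins: read the wrist's pose just before it. camera_model takes no time and is no camera call; for the wrist camera it gives the pose at the moment of the call.
- manip.job_done(): hands the job in; it is judged then, once.
The state is a dict: "t": time; "joint_positions": joint angles; "joint_vel": joint speeds; "tau": joint torques, N m; "position": TCP position; "eef_rot": TCP orientation; "ft_force": force on the tool from outside, world axes, zero at the start; "moment": the same for the moment, N m; "gripper_width": finger opening in mm; "gripper_force": force on a finger pad.
Only numpy, scipy, OpenCV 4.12 (cv2) and the standard library are available. Lean on these libraries where they do the work, as an engineer would, in place of code of your own. Each camera call takes 0.05 s, during which the arm holds its last target. There are 200 camera calls.

TASK

Stand the freshly glued wooden pier on the clamp's steel bed, in the middle and square, pushed up so that it touches the fixed anvil, and let go of it. Then pump the clamp's trigger, moving the jaw with the trigger alone, until the sprung nose meets the pier and is pressed about half way in: never right in, which would crush the glue joint. Finish while still holding the trigger squeezed so that the nose stays half pressed, and leave everything else where it is.

Things in the scene. Friction and masses are not known exactly. Their poses are not given: they have to be found in the camera images.
- pier: the workpiece: pale wooden viaduct pier, 0.1 kg, standing upright. Shaft 34 mm (x) by 60 mm (y) on a foot 48 x 60 x 10 mm, 72 mm tall in all, three thin dark glue lines round the shaft. The two faces 60 mm apart (+y, -y) are flat from top to bottom and alike. Grip it across the 34 mm, above the foot. Origin: centre of its underside, z up
- clamp: the one-hand trigger clamp, fixed to the table on a dark wooden board 120 x 320 x 12 mm; all of it below 90 mm. Squeezes along its +y; its -x side looks to the robot. Origin on the table under the middle of the bed, z up. Steel bed: x -30 to 30 mm, top at z 18 mm. Black housing: y -122 to -62, x -25 to 25 mm. Toothed rod out of its back, to y -213 mm at most
- seat (a point): point on top of the bed where the origin of a seated pier belongs: clamp x 0, y 85, z 18 mm. The fixed anvil is a 50 mm wide dark steel post 72 mm tall above the bed; its working face, turned to -y, is 30 mm beyond this point (clamp y 115 mm)
- handle (a point): middle of the fixed handle's grip: a level black bar 20 mm thick (clamp y -135 to -115 mm), z 38 to 72 mm, sticking out of the housing towards the robot to clamp x -138 mm; this point is at clamp x -109, y -125, z 55 mm. Free space under it
- trigger: steel trigger, a level lever 14 mm thick, 28 mm tall (z 41 to 69 mm), 90 mm long, in front (+y) of the handle, on an upright pin at clamp x -35, y -90 mm. Origin on the pin, z 55 mm. At rest it leans 0.12 rad away from the handle; squeezed towards it, it turns up to 0.30 rad to a stop. Its spring returns it. Squeeze it with the handle (60 mm over both, 38 squeezed) or draw it with a finger
- trigger_front (a point): point on the trigger's front face (turned away from the handle), 75 mm from the pin, at half height; moves with the trigger, full stroke 22 mm towards clamp -y. The return spring alone needs 3 to 4.5 N here; while the jaw moves add 0.93 x (3 N brake + the nose's push)
- jaw: the moving jaw: steel plate 36 x 46 mm on a toothed rod along the clamp's y, 58 mm above the table; origin on the rod, 7 mm behind the plate's front. The trigger's ratchet moves it +y by 70 mm per rad, to 21 mm a stroke; teeth of 6 mm, so up to 6 mm of a stroke is lost. It stays as the trigger returns, held by a brake of only 3 N: pressed harder, it slides back when the trigger is let go
- nose_face (a point): centre of the front face of the sprung nose, a black rubber disc of 30 mm on the jaw, its face 21 mm before the jaw's plate; it looks along clamp +y, 58 mm above the table, and meets the pier. At the start it is 40 to 85 mm short of where a seated pier's near face will be
- nose (a joint): how far the nose is pressed back into the jaw, m: 0 free, 0.016 right in; its spring gives 1 N per mm
- wagon: a small grey open model wagon, 76 x 32 x 40 mm, loose, a bystander; origin at the centre of its underside
- glue: a white glue bottle, 44 mm across and 125 mm tall, loose, a bystander beyond the clamp; origin at the centre of its underside
- jar: a small green paint jar, 36 mm across and 45 mm tall, loose, a bystander; origin at the centre of its underside
- mug: a white mug, 80 mm across and 92 mm tall, loose, a bystander; origin at the centre of its underside
- screwdriver: a screwdriver 170 mm long lying on the table, loose, a bystander; origin at its middle, on the table
- track_piece: a straight piece of model track, 168 x 30 x 8 mm, lying flat near the robot, loose, a bystander; origin at the centre of its underside
Not all that is in view belongs to the job. Several things look just like the pier: the one meant starts farthest to the robot's right.

How it is judged:
By the outcome, as a careful person would: the job done as asked, in the order asked, and still so for the second after the job is handed in, while the arm keeps its last pose, push and grip.
It also fails if it takes over 61 s, if anything falls off the work surface, if the arm or the gripper's body presses on something with over 40 N, if the wrist force passes 120 N, or if a joint passes its speed limit or range.

## Working session

There is one attempt and no reset: what is moved stays moved. The work goes in short steps, Python scripts to look and compute and a shell command to move; the robot and the scene stay as the last step left them, time stands still between calls to the robot, and variables do not carry over. Pictures are saved under pics/ and viewed, at most 10 in all, crops included, and the job is handed in when it is done.

```bash
ls; mkdir -p pics
python3 - <<'E'
from cell import manip
import cv2,numpy as np
print(manip.observe())
for n in("scene","top"):
    im,d=manip.grab_frame(n); cv2.imwrite(f"pics/{n}0.png",im[:,:,::-1]); np.savez(f"{n}0.npz",im=im,d=d)
    print(n,manip.camera_model(n))
E
```

```text
pics
{'t': 0.0, 'joint_positions': array([ 1.10121848e+00,  2.59370758e-01,  1.53612306e+00,  2.20589828e-05,
        1.34798599e+00, -2.02786318e-01]), 'joint_vel': array([ 9.40596099e-04,  2.38712509e-04,  5.48127699e-05, -8.63548145e-04,
        4.16609920e-04,  1.73809829e-04]), 'tau': array([ 1.10009860e-03, -4.46036947e+01, -2.90571588e+01, -1.78088703e-04,
        1.17200328e-02,  1.52224567e-05]), 'position': array([144.71382025, 530.06032976, 230.44371203]), 'eef_rot': array([ 1.33002866e-01,  9.91115204e-01, -8.87209095e-04, -3.21424823e-04]), 'ft_force': array([ 0.50973545, -0.34858545, -0.29472764]), 'moment': array([-0.02894188, -0.00545856, -0.01811326]), 'gripper_force': 0.0, 'gripper_width': 85.39860872347981}
scene {'camera_matrix': array([[451.80278237,   0.        , 317.97865901],
       [  0.        , 451.80278237, 204.15424127],
       [  0.        ,   0.        ,   1.        ]]), 'R': array([[ 0.85675386,  0.5155297 ,  0.01421092],
       [ 0.38974481, -0.62917565, -0.67248568],
       [-0.33774517,  0.58169334, -0.73997369]]), 't': array([-420.36684993, -153.32340711, 1459.63493171])}
top {'camera_matrix': array([[457.86362509,   0.        , 315.84631478],
       [  0.        , 457.86362509, 204.84001825],
       [  0.        ,   0.        ,   1.        ]]), 'R': array([[-0.00599118, -0.99998018,  0.00193444],
       [-0.99567211,  0.00578593, -0.09275546],
       [ 0.09274243, -0.00248179, -0.99568704]]), 't': array([ -20.62332815,  516.04834602, 1573.44909909])}
```

View pics/scene0.png

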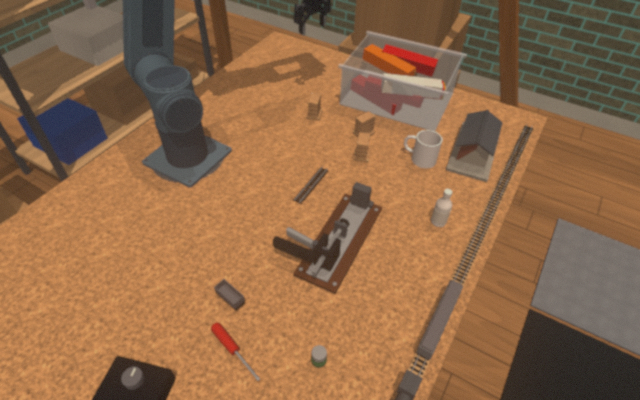

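View pics/top0.png

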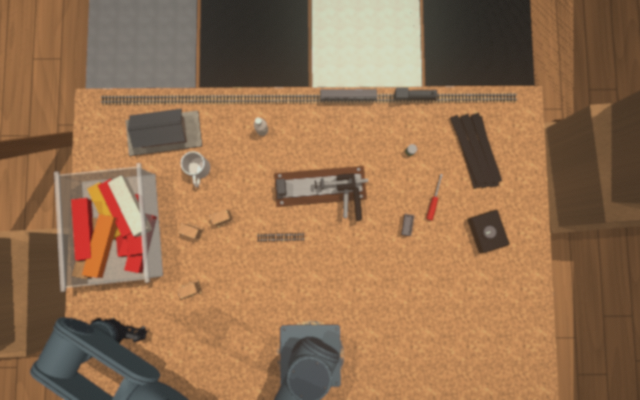

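The top view has image up = world +x and image left = +y. The three pier-like pieces are at (190,233), (220,217) and (188,290). The rightmost one, (220,217), is the pier I want. The clamp spans about (275–367, 170–205), with the anvil on its left (+y) end.

```bash
cat > h.py <<'E'
from cell import manip
import cv2,numpy as np
def ray(m,uv,z):
    "pixels -> world points on plane z"
    K,R,t=(np.array(m[k],float) for k in("camera_matrix","R","t"))
    uv=np.atleast_2d(np.array(uv,float)); d=np.c_[(uv-K[:2,2])/K[0,0],np.ones(len(uv))]@R; c=-R.T@t
    return c+d*((z-c[2])/d[:,2])[:,None]
def cloud(m,d):
    "depth -> HxWx3 world points"
    K,R,t=(np.array(m[k],float) for k in("camera_matrix","R","t"))
    v,u=np.mgrid[:d.shape[0],:d.shape[1]]
    return (np.dstack([(u-K[0,2])*d/K[0,0],(v-K[1,2])*d/K[1,1],d])-t)@R
def grab(n,name):
    m=manip.camera_model(n); o=manip.observe(); im,d=manip.grab_frame(n)
    cv2.imwrite(f"pics/{name}.png",im[:,:,::-1]); np.savez(f"{name}.npz",im=im,d=d,K=m["camera_matrix"],R=m["R"],t=m["t"],pos=o["position"],q=o["eef_rot"])
    return m,im,d,o
def load(name):
    z=np.load(f"{name}.npz"); return dict(camera_matrix=z["K"],R=z["R"],t=z["t"]),z["im"],z["d"]
E
python3 - <<'E'
from h import *
m=manip.camera_model("top"); z=np.load("top0.npz"); im,d=z["im"],z["d"]
P=cloud(m,d)
print("table z",np.median(P[240:260,300:400,2]))
def blob(u0,u1,v0,v1,zlo,zhi):
    Q=P[v0:v1,u0:u1].reshape(-1,3); Q=Q[(Q[:,2]>zlo)&(Q[:,2]<zhi)]
    r=cv2.minAreaRect(Q[:,:2].astype(np.float32)); print(len(Q),Q.mean(0).round(1),r)
blob(205,235,205,230,55,90)
blob(265,380,160,215,6,26)   # board
blob(270,292,175,205,70,110) # anvil
blob(330,375,165,225,30,90)
m2=manip.camera_model("top")
for c in [(275,180),(362,167),(367,200),(280,206)]: print(ray(m2,c,12).round(0))
E
python3 - <<'E'
import cv2
a=cv2.imread('pics/top0.png')[150:240,170:400]
b=cv2.imread('pics/scene0.png')[90:300,260:470]
cv2.imwrite('pics/topc.png',cv2.resize(a,None,fx=3.4,fy=3.4,interpolation=cv2.INTER_CUBIC))
E
```

```text
table z -1.2333559313336984
196 [474.6 303.1  69.9] ((474.653564453125, 304.4080810546875), (35.416141510009766, 60.45877456665039), 21.588125228881836)
2262 [585.6 -25.   13.4] ((581.79443359375, -48.20185852050781), (401.1328430175781, 192.18936157226562), 89.95316314697266)
122 [574.5  94.4  87.9] ((575.9391479492188, 95.05622100830078), (50.824607849121094, 26.22661590576172), 4.63870096206665)
701 [ 553.6 -137.6   70. ] ((543.6799926757812, -126.83413696289062), (125.08887481689453, 153.2150421142578), 79.5755615234375)
[[606. 120.  12.]]
[[ 651. -188.   12.]]
[[ 533. -204.   12.]]
[[514. 102.  12.]]
```

View pics/topc.png

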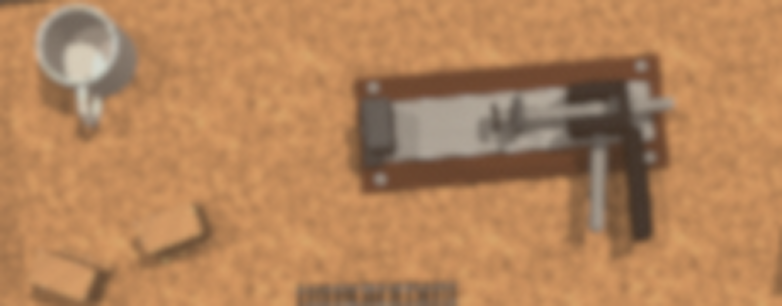

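```bash
python3 -m pendant '[[[-0.038,-0.013,0],1,100],[[-0.076,-0.026,0],2,100],[[-0.114,-0.039,0],3,100],[[-0.152,-0.052,0],4,100],[[-0.19,-0.065,0],5,100]]' 20
python3 - <<'E'
from h import *
from scipy.spatial.transform import Rotation as Ro
m=manip.camera_model("wrist"); o=manip.observe()
T=Ro.from_quat(o["eef_rot"]).as_matrix(); c=-np.array(m["R"]).T@m["t"]
print("cam in tool",T.T@(c-o["position"]),"cam z in tool",T.T@m["R"][2],"cam x in tool",T.T@m["R"][0],m["camera_matrix"][0,0])
# board from the top view by colour
mt=manip.camera_model("top"); z=np.load("top0.npz"); im=z["im"]
hsv=cv2.cvtColor(im,cv2.COLOR_RGB2HSV); print(hsv[174,300],hsv[200,320],hsv[215,300])
sub=np.zeros(im.shape[:2],np.uint8); sub[158:212,268:374]=1
mk=((hsv[...,2]<135)&(sub>0)).astype(np.uint8)
P=ray(mt,np.argwhere(mk)[:,::-1],12)
print(cv2.minAreaRect(P[:,:2].astype(np.float32)))
E
```

```text
t: 0.52
position: [312.0, 416.4, 231.0]
eef_rot: [0.346, 0.938, -0.0, -0.0]
ft_force: [-0.2, 0.3, -0.1]
gripper_width: 85.1
gripper_force: 0.0
cam in tool [  71.1391156    -0.5452159  -141.35538159] cam z in tool [-2.78857728e-01  7.63969759e-04  9.60332122e-01] cam x in tool [ 1.04272001e-03  9.99999335e-01 -4.92744861e-04] 330.4206036829667
[ 11 144 110] [ 11 141 105] [ 14 136 193]
((572.31201171875, -36.88703918457031), (156.56497192382812, 320.7918701171875), 0.14235515892505646)
```

```bash
python3 -m pendant '[[[-0.039,0.004,0],1.12,100],[[-0.078,0.008,0],2.24,100],[[-0.118,0.012,0],3.36,100],[[-0.157,0.016,0],4.48,100],[[-0.196,0.02,0],5.6,100]]' 20; python3 -m pendant '[[[0,0,0],0,100],[[0,0,0],0,100]]'
python3 - <<'E'
from h import *
m,im,d,o=grab("wrist","w1")
P=cloud(m,d); print(o["position"],o["eef_rot"],"joint6",o["joint_positions"][5])
mk=((P[...,2]>60)&(P[...,2]<85)&(np.hypot(P[...,0]-475,P[...,1]-304)<60)).astype(np.uint8)
n,l,s,c=cv2.connectedComponentsWithStats(mk); print(s,c)
for i in range(1,n):
    if s[i,4]>200:
        Q=P[l==i]; print(s[i],Q[:,2].mean(),cv2.minAreaRect(Q[:,:2].astype(np.float32)))
E
```

```text
t: 0.93
position: [474.7, 304.8, 230.9]
eef_rot: [0.563, 0.826, -0.0, -0.0]
ft_force: [0.8, 0.8, -0.2]
gripper_width: 85.3
gripper_force: 0.0
t: 1.1
position: [475.0, 304.6, 230.4]
eef_rot: [0.563, 0.827, -0.001, -0.0]
ft_force: [-1.2, -0.4, -0.9]
gripper_width: 85.5
gripper_force: 0.0
[474.96795834 304.58885874 230.39007343] [ 5.62749868e-01  8.26626880e-01 -6.35835178e-04 -4.28664473e-04] joint6 -0.0028002673134417543
[[     0      0    640    400 253704]
 [   299    150     37     65   2296]] [[319.5210245  199.65809368]
 [317.17682927 182.03092334]]
[ 299  150   37   65 2296] 70.7481085914902 ((473.7132873535156, 303.2567138671875), (33.77320861816406, 60.897377014160156), 21.888797760009766)
```

View pics/w1.png

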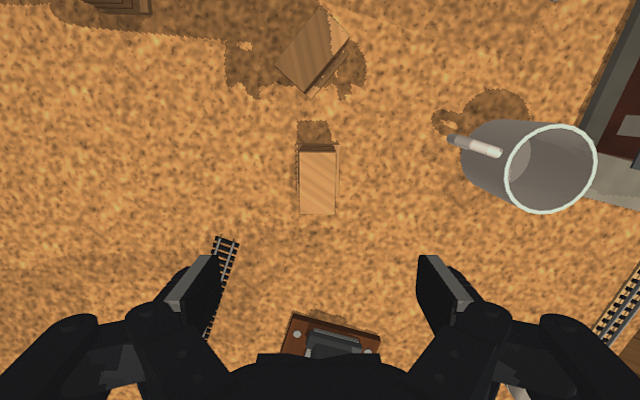

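The pier's top face is centred at pixel (318,183) and lies square between the open pads. It measures 33.8 x 60.9 mm at z 71, so it is the right object. I'm going down to grip it.

```bash
python3 -m pendant '[[[-0.001,-0.0017,0.04],0,100],[[-0.001,-0.0017,0.08],0,100],[[-0.001,-0.0017,0.12],0,85],[[-0.001,-0.0017,0.16],0,75],[[-0.001,-0.0017,0.2],0,75]]'; python3 -m pendant '[[[0,0,0],0,75],[[0,0,0],0,30],[[0,0,0],0,30],[[0,0,0],0,25],[[0,0,0],0,25]]' 25;python3 -m pendant '[[[0,0,0],0,20],[[0,0,0],0,20],[[0,0,0],0,20],[[0,0,0],0,20],[[0,0,0],0,20]]' 25
```

```text
t: 1.57
position: [470.6, 306.0, 30.1]
eef_rot: [0.56, 0.829, 0.0, -0.0]
ft_force: [0.3, 0.5, -0.7]
gripper_width: 64.1
gripper_force: 0.0
t: 1.98
position: [474.1, 305.8, 34.2]
eef_rot: [0.561, 0.828, 0.002, 0.001]
ft_force: [-0.2, 0.9, -1.2]
gripper_width: 33.5
gripper_force: 26.5
t: 2.4
position: [474.1, 305.8, 34.2]
eef_rot: [0.561, 0.828, 0.002, 0.001]
ft_force: [-1.6, 1.4, 7.2]
gripper_width: 33.9
gripper_force: 27.4
```

```bash
python3 -m pendant '[[[0,0,-0.02],0,20],[[0,0,-0.055],0,20],[[0,0,-0.095],0,20],[[0,0,-0.135],0,20],[[0,0,-0.175],0,20]]' 25; python3 -m pendant '[[[-0.035,0,-0.01],0.7,20],[[-0.07,0,-0.02],1.4,20],[[-0.11,0,-0.03],2.1,20],[[-0.15,0,-0.03],2.8,20],[[-0.19,0,-0.03],3.3,20]]' 25;python3 -m pendant '[[[0,0,0],0,20],[[0,0,0],0,20],[[0,0,0],0,20]]' 25
python3 - <<'E'
from h import *
m,im,d,o=grab("wrist","w2"); print(o["position"],o["eef_rot"],"joint6",o["joint_positions"][5])
E
```

```text
t: 2.82
position: [472.1, 304.5, 209.4]
eef_rot: [0.561, 0.828, 0.001, 0.0]
ft_force: [1.5, 1.2, -1.2]
gripper_width: 33.4
gripper_force: 26.4
t: 3.23
position: [543.5, 126.7, 238.8]
eef_rot: [0.675, 0.738, 0.002, 0.002]
ft_force: [0.4, 0.2, -1.8]
gripper_width: 33.7
gripper_force: 26.4
t: 3.48
position: [542.5, 128.2, 237.0]
eef_rot: [0.675, 0.738, 0.0, 0.0]
ft_force: [-0.1, 0.2, -0.2]
gripper_width: 34.0
gripper_force: 26.4
[542.49634759 128.1516473  236.99810443] [6.74509872e-01 7.38265678e-01 4.67618675e-04 4.43707360e-05] joint6 -0.05884619269705155
```

View pics/w2.png

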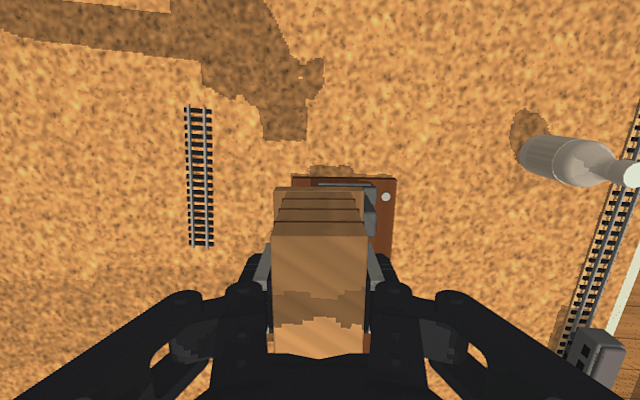

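Image up is tool +x (world +y), and the held pier hides what lies below it. The anvil end of the board shows at (292–397, 178–250). I'll move 200 mm further to −y so the clamp comes into clear view.

```bash
python3 -m pendant '[[[-0.04,0,0],0,20],[[-0.08,0,0],0,20],[[-0.12,0.005,0],0,20],[[-0.16,0.01,0],0,20],[[-0.2,0.015,0],0,20]]' 25;python3 -m pendant '[[[0,0,0],0,20],[[0,0,0],0,20],[[0,0,0],0,20]]' 25
python3 - <<'E'
from h import *
m,im,d,o=grab("wrist","w3"); print(o["position"],o["eef_rot"],"joint6",o["joint_positions"][5])
E
```

```text
t: 3.95
position: [575.8, -69.1, 236.8]
eef_rot: [0.673, 0.74, 0.0, 0.0]
ft_force: [1.5, -0.1, -0.8]
gripper_width: 33.6
gripper_force: 26.4
t: 4.2
position: [575.5, -68.0, 236.3]
eef_rot: [0.674, 0.739, 0.0, -0.001]
ft_force: [0.3, -0.4, -0.9]
gripper_width: 33.4
gripper_force: 26.5
[575.50199883 -68.01428387 236.25649014] [ 6.73781691e-01  7.38930240e-01  2.06621197e-04 -5.39017387e-04] joint6 -0.40285789201556416
```

View pics/w3.png

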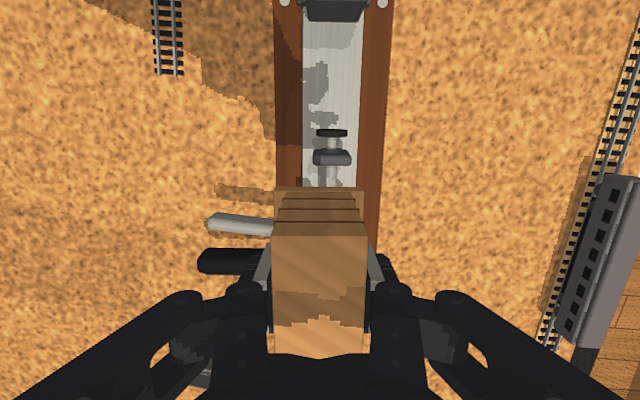

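The bed is the pale strip at columns 303–365, with the anvil at its top (row 0–20). The nose disc is at (333,132), the trigger tip at (210,222), and the handle end at (200,262).

```bash
cat > meas.py <<'E'
from h import *
def clamp(name,rows=(25,180)):
    m,im,d=load(name); P=cloud(m,d)
    hsv=cv2.cvtColor(im,cv2.COLOR_RGB2HSV)
    def edges(mask,z):
        L=[];Rr=[]
        for v in range(*rows,4):
            u=np.flatnonzero(mask[v])
            if len(u)>20: L.append((u[0]-.5,v));Rr.append((u[-1]+.5,v))
        out=[]
        for E in(L,Rr):
            Q=ray(m,E,z); k=np.polyfit(Q[:,1],Q[:,0],1)
            for _ in range(3):
                r=Q[:,0]-np.polyval(k,Q[:,1]); g=abs(r)<max(1.0,1.5*np.median(abs(r))); k=np.polyfit(Q[g,1],Q[g,0],1)
            out.append((k,g.sum(),len(Q)))
        return out
    win=np.zeros(d.shape,bool); win[:,250:420]=True
    board=win&(P[...,2]>7)&(P[...,2]<15.2)
    bed=win&(P[...,2]>15.2)&(P[...,2]<22)
    allb=win&(P[...,2]>7)&(P[...,2]<22)
    for nm,mk,z in(("board",allb,12),("bed",bed,18)):
        (kl,a,n1),(kr,b,n2)=edges(mk,z)
        print(nm,"yawL",-np.degrees(np.arctan(kl[0])),"yawR",-np.degrees(np.arctan(kr[0])),a,n1,b,n2,"x at y=0,60:",[(np.polyval(kl,y).round(1),np.polyval(kr,y).round(1)) for y in(0,60)])
    print("z board/bed",np.median(P[board][:,2]),np.median(P[bed][:,2]))
    return m,im,d,P
E
python3 - <<'E'
from meas import *
m,im,d,P=clamp("w3")
A=P[:60,295:370].reshape(-1,3); 
up=(P[...,2]>30)&(P[...,2]<86); up[60:]=False; up[:,:290]=False; up[:,375:]=False
Q=P[up]; print("anvil pts",len(Q),Q.min(0),Q.max(0))
f=Q[(Q[:,2]>35)&(Q[:,2]<80)]; k=np.polyfit(f[:,0],f[:,1],1); print("face y at x=580:",np.polyval(k,580),"slope yaw",np.degrees(np.arctan(k[0])),"std",np.std(f[:,1]-np.polyval(k,f[:,0])))
N=np.zeros(d.shape,bool); N[115:150,300:360]=True
n=P[N&(P[...,2]>40)]; print("nose",n.min(0),n.max(0),np.percentile(n[:,1],[50,90,98]))
t=np.zeros(d.shape,bool); t[205:240,200:272]=True; q=P[t&(P[...,2]>45)]; print("trigger",q.mean(0),cv2.minAreaRect(q[:,:2].astype(np.float32)))
t=np.zeros(d.shape,bool); t[243:280,190:240]=True; q=P[t&(P[...,2]>45)&(P[...,2]<90)]; print("handle",q.mean(0),cv2.minAreaRect(q[:,:2].astype(np.float32)))
E
```

```text
board yawL 4.325131134877509 yawR 4.459590577927727 39 39 39 39 x at y=0,60: [(np.float64(522.3), np.float64(641.9)), (np.float64(517.7), np.float64(637.2))]
bed yawL 4.533417423510409 yawR 4.4423571809241595 34 35 34 35 x at y=0,60: [(np.float64(552.2), np.float64(612.0)), (np.float64(547.5), np.float64(607.3))]
z board/bed 10.878939509975984 16.859453713458432
anvil pts 1021 [550.74094653  78.68658405  30.18073281] [599.71863913  83.91139566  85.98733369]
face y at x=580: 81.20002517370096 slope yaw 4.220679006405475 std 0.33213276569046774
nose [568.38421313 -38.53057547  46.96987239] [598.51456801   2.10715039 377.67699215] [-23.35740141 -19.11242226 -18.25188972]
trigger [ 501.65146951 -119.12925785   66.52546045] ((538.2255859375, -78.16475677490234), (162.0045166015625, 56.276084899902344), 50.25264358520508)
handle [ 480.85626097 -163.36026994   65.22757416] ((479.81353759765625, -167.75563049316406), (45.66645050048828, 22.814964294433594), 3.106835126876831)
```

Run:
```python
from h import *
from scipy.spatial.transform import Rotation as Ro
m,im,d=load("w3"); z=np.load("w3.npz"); T=Ro.from_quat(z["q"]).as_matrix()
P=(cloud(m,d)-z["pos"])@T
for v in range(182,250,5): print(v,P[v,320].round(1))
f=P[194:228,285:355].reshape(-1,3); k=np.linalg.lstsq(np.c_[f[:,1:],np.ones(len(f))],f[:,0],rcond=None)[0]; print("face tool-x = a*y+b*z+c",k)
for v in (205,300): r=P[v,250:400]; g=np.flatnonzero(abs(r[:,0]-P[v,320,0])<3); g=g[(g>15)&(g<125)]; print(v,r[g[0]],r[g[-1]])
```

```text
182 [-12.9   1.7 220.2]
187 [27.4  0.5 33.7]
192 [27.5  0.4 22.6]
197 [27.7  0.3 12.5]
202 [27.7  0.3  3.9]
207 [27.5  0.3 -3.3]
212 [27.4  0.2 -9.9]
217 [ 27.6   0.2 -16.8]
222 [ 27.7   0.1 -23.1]
227 [ 27.7   0.1 -28.4]
232 [ 27.6   0.1 -32.9]
237 [ 27.1   0.1 -36.4]
242 [ 25.7   0.1 -37.3]
247 [ 24.1   0.1 -37.8]
face tool-x = a*y+b*z+c [-4.41801697e-03 -7.22532496e-02  2.71411182e+01]
205 [ 2.74125170e+01 -1.67236399e+01  2.11932526e-02] [27.42652941 15.93659689  0.06866075]
300 [  4.16097822 -19.00442366 -38.8850502 ] [  4.50282925  18.05705961 -39.37574324]
```

```bash
python3 -m pendant '[[[0.035,0.004,0],0.17,20],[[0.075,0.009,0],0.17,20],[[0.115,0.014,0.02],0.17,20],[[0.115,0.014,0.06],0.17,20],[[0.115,0.014,0.1],0.17,20]]' 25;python3 -m pendant '[[[0,0,0.03],0,20],[[0,0,0.055],0,20],[[0,0,0.07],0,20],[[0,0,0.07],0,20],[[0,0,0.07],0,20]]' 25
python3 - <<'E'
from h import *
m,im,d,o=grab("wrist","w4"); print(o["position"],o["eef_rot"],o["ft_force"])
# lateral / anvil
from scipy.spatial.transform import Rotation as Ro
T=Ro.from_quat(o["eef_rot"]).as_matrix(); P=cloud(m,d); W=(P-o["position"])@T
s=(abs(W[...,1])<24)&(W[...,0]>28.5)&(W[...,0]<50)&(P[...,2]>40)&(P[...,2]<84)
q=W[s]; print(len(q),"anvil face tool x",np.percentile(q[:,0],[5,25,50]) if len(q) else "")
E
```

```text
t: 4.67
position: [579.9, 51.5, 137.4]
eef_rot: [0.677, 0.736, 0.002, 0.002]
ft_force: [1.0, -0.9, -1.1]
gripper_width: 33.4
gripper_force: 26.5
t: 5.08
position: [578.4, 48.1, 66.1]
eef_rot: [0.679, 0.734, -0.0, -0.001]
ft_force: [-0.6, -0.2, -0.6]
gripper_width: 33.9
gripper_force: 26.5
[578.35843377  48.12204459  66.07297545] [ 6.78721556e-01  7.34395145e-01 -4.42491914e-04 -7.90133116e-04] [-0.62151856 -0.18722894 -0.64934535]
0 anvil face tool x
```

```bash
python3 -m pendant '[[[0,0,0.006],0,20],[[0,0,0.011],0,20],[[0,0,0.013],0,20],[[0,0,0.013],0,20],[[0,0,0.013],0,20]]' 25;python3 -m pendant '[[[0,0,0.001],0,20],[[0,0,0.001],0,20]]' 25
```

```text
t: 5.55
position: [579.3, 46.1, 53.4]
eef_rot: [0.68, 0.733, 0.0, 0.0]
ft_force: [0.2, -0.4, -1.4]
gripper_width: 33.6
gripper_force: 26.5
t: 5.72
position: [579.4, 46.1, 52.4]
eef_rot: [0.68, 0.733, 0.0, 0.0]
ft_force: [-0.4, -0.0, -1.3]
gripper_width: 33.6
gripper_force: 26.5
```

```bash
python3 -m pendant '[[[0,-0.0005,0.001],0,20],[[0,-0.0005,0.001],0,20],[[0,-0.0005,0.001],0,20]]' 25;python3 -m pendant '[[[0.002,0,0],0,20],[[0.004,0,0],0,20],[[0.0055,0,0],0,20],[[0.0055,0,0],0,20]]' 25
```

```text
t: 5.97
position: [579.3, 46.0, 52.1]
eef_rot: [0.68, 0.733, 0.0, 0.001]
ft_force: [-1.8, 0.3, 4.9]
gripper_width: 33.5
gripper_force: 27.2
t: 6.3
position: [579.5, 51.3, 52.2]
eef_rot: [0.68, 0.734, 0.001, 0.001]
ft_force: [1.1, -1.6, 5.4]
gripper_width: 33.7
gripper_force: 27.2
```

```bash
python3 -m pendant '[[[0.001,-0.001,0],0,20],[[0.001,-0.001,0],0,20]]' 25;python3 -m pendant '[[[0.001,0,0],0,20],[[0.001,0,0],0,20]]' 25;python3 -m pendant '[[[0.001,0,0],0,20],[[0.001,0,0],0,20]]' 25
```

```text
t: 6.47
position: [578.8, 52.3, 52.2]
eef_rot: [0.68, 0.733, 0.001, 0.001]
ft_force: [2.5, -3.1, 7.0]
gripper_width: 33.8
gripper_force: 27.3
t: 6.63
position: [578.6, 53.2, 52.2]
eef_rot: [0.68, 0.734, 0.001, 0.001]
ft_force: [2.2, -1.4, 4.1]
gripper_width: 33.9
gripper_force: 27.3
t: 6.8
position: [578.6, 53.5, 52.2]
eef_rot: [0.68, 0.734, 0.0, 0.002]
ft_force: [1.6, -6.2, 5.5]
gripper_width: 33.6
gripper_force: 27.1
```

```bash
python3 -m pendant '[[[0.0005,0,0],0,20],[[0.0005,0,0],0,20],[[0.0005,0,0],0,60],[[0.0005,0,0],0,60],[[0.0005,0,0],0,60]]' 25;python3 -m pendant '[[[0,0,-0.03],0,60],[[0,0,-0.07],0,60],[[0,0,-0.11],0,60],[[0,0,-0.15],0,60],[[0,0,-0.185],0,60]]'; python3 -m pendant '[[[-0.04,0,0],0,60],[[-0.08,0,0],0,60],[[-0.12,0,0],0,60],[[-0.15,0,0],0,60],[[-0.15,0,0],0,60]]'; python3 -m pendant '[[[0,0,0],0,60],[[0,0,0],0,60]]'
python3 - <<'E'
from meas import *
m,im,d,o=grab("wrist","w5"); print(o["position"],o["eef_rot"])
E
```

```text
t: 7.22
position: [576.1, 55.6, 50.6]
eef_rot: [0.68, 0.734, -0.0, -0.001]
ft_force: [-0.1, 0.5, 0.1]
gripper_width: 51.2
gripper_force: 0.0
t: 7.63
position: [576.7, 55.6, 238.5]
eef_rot: [0.679, 0.734, 0.0, -0.0]
ft_force: [1.8, 1.6, 0.2]
gripper_width: 51.4
gripper_force: 0.0
t: 8.05
position: [588.4, -99.8, 235.4]
eef_rot: [0.681, 0.732, -0.001, 0.0]
ft_force: [-0.4, 0.5, -0.5]
gripper_width: 51.0
gripper_force: 0.0
t: 8.22
position: [588.1, -93.8, 235.6]
eef_rot: [0.68, 0.733, 0.0, -0.001]
ft_force: [0.3, 0.5, 0.8]
gripper_width: 51.5
gripper_force: 0.0
[588.05756358 -93.83662272 235.6423115 ] [ 6.79828877e-01  7.33370124e-01  4.48156087e-05 -9.78171198e-04]
```

View pics/w5.png

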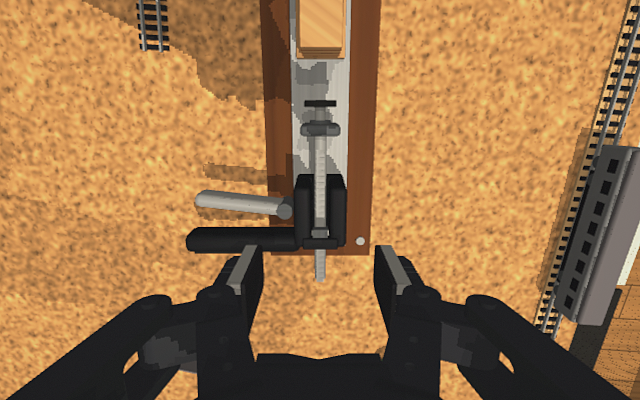

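The pier stands on the bed at (297–345, 0–58). The nose disc is at (320,103), the trigger runs (195–290, 190–218), and the handle (187–295, 227–250). I'm moving forward to check the pier's seat against the anvil.

```bash
python3 -m pendant '[[[0.03,0,0],0,60],[[0.07,0,0],0,60],[[0.09,-0.002,0],0,60],[[0.09,-0.002,0],0,60],[[0.09,-0.002,0],0,60]]'
python3 - <<'E'
from meas import *
m,im,d,o=grab("wrist","w6"); print(o["position"],o["eef_rot"])
P=cloud(m,d); O=np.array([584.7,-33.7]); ex=np.array([.997,.0776]); ey=np.array([-.0776,.997])
C=P.copy(); C[...,0]=(P[...,:2]-O)@ex; C[...,1]=(P[...,:2]-O)@ey
hsv=cv2.cvtColor(im,cv2.COLOR_RGB2HSV)
top=(C[...,2]>85)&(C[...,2]<95)&(abs(C[...,0])<32)&(C[...,1]>45)&(C[...,1]<150)
wood=top&(hsv[...,1]>70)&(hsv[...,2]>90); steel=top&(hsv[...,1]<60)
for n,k in(("wood",wood),("steel",steel)):
    q=C[k]; print(n,len(q),q.min(0).round(1),q.max(0).round(1),cv2.minAreaRect(q[:,:2].astype(np.float32)))
bed=(C[...,2]>15.2)&(C[...,2]<22)&(C[...,1]>0)&(C[...,1]<110)&(abs(C[...,0])<45)
q=C[bed]; print("bed x",np.percentile(q[:,0],[1,99]))
f=(C[...,2]>19.5)&(C[...,2]<27)&(C[...,1]>45)&(C[...,1]<65)&(abs(C[...,0])<30); q=C[f]; print("foot",len(q),q.min(0) if len(q) else "",q.max(0) if len(q) else "")
ys,xs=np.where(top); x0,y0=max(xs.min()-60,0),max(ys.min()-40,0)
cv2.imwrite("pics/w6c.png",cv2.resize(im[y0:ys.max()+60,x0:xs.max()+60,::-1],None,fx=3,fy=3,interpolation=cv2.INTER_CUBIC)[:600,:800]); print(x0,y0)
E
```

```text
t: 8.68
position: [579.2, -2.2, 236.5]
eef_rot: [0.678, 0.735, 0.0, -0.0]
ft_force: [1.5, -0.6, -0.4]
gripper_width: 51.3
gripper_force: 0.0
[579.17237002  -2.23816756 236.48623333] [ 6.77979211e-01  7.35081077e-01  2.11178229e-05 -1.44269591e-05]
wood 2821 [-16.4  55.2  85. ] [ 24.3 117.3  91.1] ((4.090211868286133, 86.20159912109375), (40.7205924987793, 61.8502311706543), 0.35849419236183167)
steel 1984 [-24.9  56.4  85. ] [ 25.1 140.5  91.1] ((-0.31949615478515625, 98.82746887207031), (84.18534088134766, 49.77268600463867), 88.99577331542969)
bed x [-29.46589286  29.78553887]
foot 35 [-22.7693801   54.92466512  25.36966799] [23.94503948 64.4169257  26.97860982]
233 16
```

View pics/w6c.png

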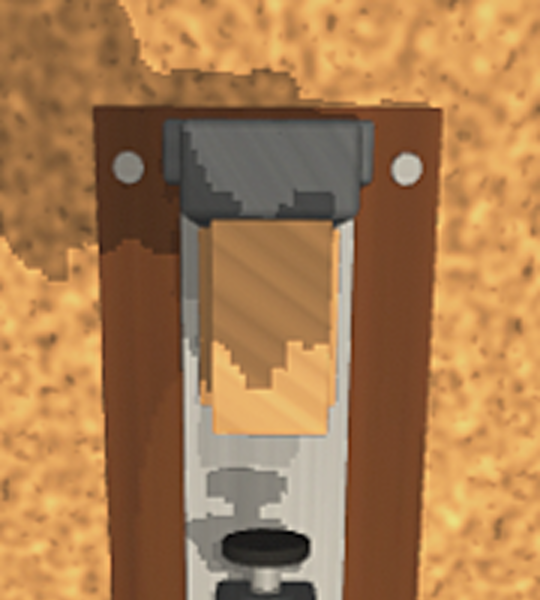

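Run:
```python
from meas import *
m,im,d=load("w6"); P=cloud(m,d); O=np.array([584.7,-33.7]); ex=np.array([.997,.0776]); ey=np.array([-.0776,.997])
C=P.copy(); C[...,0]=(P[...,:2]-O)@ex; C[...,1]=(P[...,:2]-O)@ey
u=233+270//3
for v in range(16+180//3,16+250//3,2): print(v,C[v,u].round(1),im[v,u])
ne=[]; 
for u in range(308,342,3):
    g=[C[v,u] for v in range(140,175) if C[v,u,2]>80]; ne.append(min(g,key=lambda c:c[1])[:2])
ne=np.array(ne); k=np.polyfit(ne[:,0],ne[:,1],1); print("near edge yaw rel clamp",np.degrees(np.arctan(k[0])),"y",np.polyval(k,0))
m,im,d=load("w3"); P=cloud(m,d); C=P.copy(); C[...,0]=(P[...,:2]-O)@ex; C[...,1]=(P[...,:2]-O)@ey
print("w3 col"); [print(v,C[v,330].round(1)) for v in range(0,26,3)]
```

```text
76 [1.000e-01 1.249e+02 8.890e+01] [103 103 100]
78 [1.000e-01 1.234e+02 8.860e+01] [103 101  98]
80 [1.000e-01 1.218e+02 8.880e+01] [103 101 101]
82 [  0.2 120.2  89.2] [103 103 100]
84 [  0.2 118.7  88.9] [106 105 100]
86 [  0.2 117.1  89.1] [96 94 91]
88 [  0.2 115.6  88.5] [73 73 71]
90 [  0.2 113.9  89.9] [165 119  72]
92 [  0.2 112.4  89.1] [158 115  70]
94 [  0.2 110.8  88.8] [162 118  73]
96 [  0.3 109.2  87.9] [163 117  74]
98 [  0.3 107.6  89.3] [160 116  72]
near edge yaw rel clamp 0.6752412516423839 y 55.44429225154869
w3 col
0 [ -5.4 115.4  87.5]
3 [ -5.2 114.9  81.9]
6 [ -4.9 115.   73.1]
9 [ -4.6 114.8  65.1]
12 [ -4.3 114.9  55.3]
15 [ -4.  114.7  46.1]
18 [ -3.5 115.2  33.2]
21 [ -3.2 114.9  23.3]
24 [ -2.9 113.7  16.4]
```

The pier meets the anvil with no gap: the top profile is continuous at clamp y 115. It is centred within about 0.6 mm and its near face is at y≈55. Next I'll shut the fingers and lower them in front of the trigger, then draw it with the sides of the fingers, keeping the current orientation.

```bash
python3 -m pendant '[[[-0.02,-0.027,0],0,0],[[-0.04,-0.054,0],0,0],[[-0.06,-0.08,0],0,0],[[-0.081,-0.107,0],0,0],[[-0.081,-0.107,0.03],0,0]]' 40; python3 -m pendant '[[[0,0,0.04],0,0],[[0,0,0.08],0,0],[[0,0,0.12],0,0],[[0,0,0.15],0,0],[[0,0,0.16],0,0]]'; python3 -m pendant '[[[0,0,0.003],0,0],[[0,0,0.003],0,0],[[0,0,0.003],0,0]]'
python3 - <<'E'
from meas import *
m,im,d,o=grab("wrist","w7"); print(o["position"],o["eef_rot"])
E
```

```text
t: 9.15
position: [479.0, -98.9, 211.1]
eef_rot: [0.681, 0.732, 0.0, 0.005]
ft_force: [1.5, -0.9, 0.3]
gripper_width: 0.1
gripper_force: 0.0
t: 9.57
position: [476.0, -93.3, 42.2]
eef_rot: [0.68, 0.733, -0.001, -0.004]
ft_force: [-0.7, -0.9, -0.4]
gripper_width: 0.4
gripper_force: 0.0
t: 9.82
position: [480.6, -94.7, 44.9]
eef_rot: [0.68, 0.733, 0.0, 0.001]
ft_force: [-0.0, -0.8, 0.3]
gripper_width: -0.4
gripper_force: 0.0
[480.60305923 -94.67996855  44.91513131] [6.79726562e-01 7.33464082e-01 4.38958159e-04 1.43138553e-03]
```

View pics/w7.png

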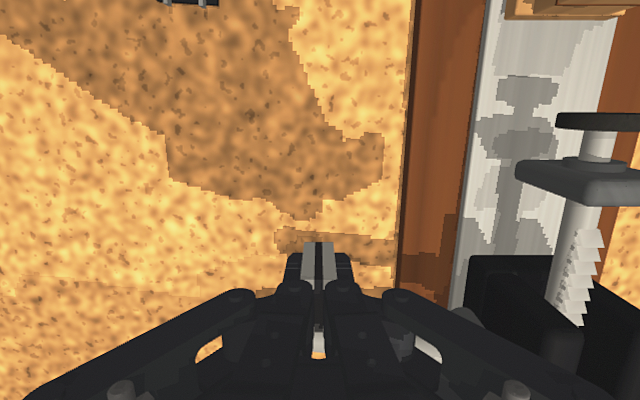

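The nose disc is at (557–640, 112–131), the jaw plate at (515–640, 160–205), and the pier's foot shows at the top right (505–640, 0–20). This view lets me follow the jaw, and the fingers are in front of the trigger.

```bash
cat > jaw.py <<'E'
from meas import *
import sys
O=np.array([584.7,-33.7]); ex=np.array([.997,.0776]); ey=np.array([-.0776,.997])
m,im,d,o=grab("wrist",sys.argv[1]); P=cloud(m,d); C=P.copy(); C[...,0]=(P[...,:2]-O)@ex; C[...,1]=(P[...,:2]-O)@ey
tcp=np.r_[(o["position"][:2]-O)@ex,(o["position"][:2]-O)@ey,o["position"][2]]
V=im.max(2)
nose=(C[...,2]>50)&(C[...,2]<78)&(abs(C[...,0])<18)&(V<60)&(C[...,1]>-20)&(C[...,1]<75); q=C[nose]
plate=(C[...,2]>60)&(C[...,2]<86)&(abs(C[...,0])<21)&(V>60)&(V<140)&(C[...,1]>-60)&(C[...,1]<75)&(im.max(2)-im.min(2)<25); p=C[plate]
pier=(C[...,2]>19)&(C[...,2]<32)&(abs(C[...,0])<26)&(C[...,1]>45)&(C[...,1]<75); w=C[pier]
print("tcp clamp",tcp.round(1),"F clamp y",round(float(o["ft_force"][:2]@ey),1),"ft",o["ft_force"].round(1))
print("nose",len(q),np.percentile(q[:,1],[2,98]).round(1) if len(q) else "","z",q[:,2].max() if len(q) else "")
print("plate",len(p),np.percentile(p[:,1],[2,50,98]).round(1) if len(p) else "")
print("pier near",len(w),np.percentile(w[:,1],[1,5]).round(1) if len(w) else "")
E
python3 jaw.py w8; python3 -m pendant '[[[-0.005,0,0],0,0],[[-0.009,0,0],0,0],[[-0.009,0,0],0,0]]';python3 -m pendant '[[[-0.004,0,0],0,0],[[-0.008,0,0],0,0],[[-0.008,0,0],0,0]]'; python3 jaw.py w9
```

```text
tcp clamp [-108.3  -52.7   45.2] F clamp y 0.2 ft [-0.8  0.1 -0.3]
nose 2150 [-14.5  14.8] z 77.41567171995801
plate 2721 [-50.   -8.    8.8]
pier near 1276 [54.7 54.8]
t: 10.17
position: [480.6, -103.8, 44.2]
eef_rot: [0.68, 0.733, 0.0, 0.001]
ft_force: [-1.0, -0.2, -0.8]
gripper_width: -0.3
gripper_force: 0.0
t: 10.42
position: [479.9, -110.6, 43.3]
eef_rot: [0.68, 0.733, 0.0, -0.001]
ft_force: [-1.1, 3.4, 2.7]
gripper_width: -0.2
gripper_force: 1.6
tcp clamp [-110.5  -68.6   43.3] F clamp y 3.4 ft [-1.1  3.4  2.7]
nose 2034 [-11.3  18.4] z 77.26468422050745
plate 1784 [-56.   -5.7   9.5]
pier near 1 [46.1 46.1]
```

```bash
python3 -m pendant '[[[-0.004,0,0],0,0],[[-0.008,0,0],0,0],[[-0.008,0,0],0,0]]'; python3 -m pendant '[[[-0.003,0,0],0,0],[[-0.005,0,0],0,0],[[-0.005,0,0],0,0]]'; python3 jaw.py w10
```

```text
t: 10.72
position: [480.0, -118.2, 43.1]
eef_rot: [0.68, 0.734, -0.0, -0.001]
ft_force: [-0.8, 4.6, 3.3]
gripper_width: 0.2
gripper_force: 2.3
t: 10.97
position: [480.4, -122.7, 43.0]
eef_rot: [0.68, 0.734, 0.0, -0.002]
ft_force: [-2.2, 5.4, 3.8]
gripper_width: -0.2
gripper_force: 3.0
tcp clamp [-110.9  -80.6   43. ] F clamp y 5.6 ft [-2.2  5.4  3.8]
nose 1076 [-0.7 24.6] z 77.74277531217093
plate 1036 [-58.4  -0.5  16. ]
pier near 0
```

Run:
```python
from meas import *
O=np.array([584.7,-33.7]); ex=np.array([.997,.0776]); ey=np.array([-.0776,.997])
for n in("w8","w9","w10"):
    m,im,d=load(n); P=cloud(m,d); C=P.copy(); C[...,0]=(P[...,:2]-O)@ex; C[...,1]=(P[...,:2]-O)@ey
    z=np.load(n+".npz"); print(n)
    for u in(625,637):
        col=C[:,u]; s=[]
        for v in range(0,260,1):
            if 55<col[v,2]<90 and col[v,1]<75: s.append((v,round(float(col[v,0])),round(float(col[v,1]),1),round(float(col[v,2])),int(im[v,u].max())))
        print(u,s[::6])
```

```text
w8
625 [(113, 4, 14.9, 62, 29), (119, -3, 13.1, 70, 56), (125, -3, 11.1, 70, 55), (131, -5, 9.2, 73, 68), (167, 14, -6.1, 57, 73), (173, 3, -6.2, 68, 64), (179, -6, -6.1, 78, 73), (185, -7, -7.7, 81, 104), (191, -7, -9.8, 80, 117), (197, -5, -12.2, 79, 115), (203, -4, -14.4, 79, 104)]
637 [(113, 9, 14.8, 61, 44), (119, 0, 13.1, 71, 55), (125, 0, 11.1, 71, 57), (131, 0, 9.2, 72, 68), (175, 4, -6.2, 72, 63), (181, -3, -6.6, 80, 88), (187, -2, -8.7, 79, 109), (193, -2, -10.7, 79, 113), (199, -2, -12.5, 81, 111), (205, 0, -15.2, 79, 89)]
w9
625 [(52, -10, 18.5, 67, 41), (58, -10, 16.5, 68, 48), (64, -10, 14.7, 68, 48), (70, -10, 12.9, 68, 33), (76, -3, 11.6, 61, 169), (82, -3, 9.5, 62, 198), (88, -2, 7.5, 61, 205), (94, -2, 5.5, 62, 206), (100, -1, 3.5, 62, 210), (106, -2, 1.4, 62, 144), (112, -5, -0.6, 66, 82), (118, -13, -2.2, 76, 63), (124, -14, -4.0, 78, 98), (130, -14, -5.8, 79, 114), (136, -14, -7.6, 79, 113), (142, -15, -9.3, 81, 111), (148, -13, -11.4, 79, 87), (197, 3, -31.1, 67, 197)]
637 [(51, -8, 18.5, 69, 39), (57, -8, 16.6, 70, 50), (63, -8, 14.8, 70, 52), (69, -7, 13.0, 70
[... 1238 characters left out ...]
6, -5, 21.5, 60, 137), (12, -4, 19.9, 60, 159), (18, -3, 18.1, 59, 165), (24, -3, 16.1, 60, 170), (30, -4, 14.0, 62, 177), (36, -6, 11.6, 65, 73), (42, -17, 7.6, 77, 75), (48, -17, 5.9, 78, 85), (54, -17, 4.3, 78, 91), (60, -17, 2.5, 79, 95), (66, -16, 0.9, 79, 95), (72, -14, -0.6, 77, 65), (78, -1, -1.3, 62, 184), (84, -1, -3.3, 63, 182), (90, -1, -5.3, 64, 183), (96, 0, -7.3, 63, 204), (102, 2, -9.3, 62, 205), (108, 2, -11.3, 62, 204), (114, 4, -13.4, 61, 158), (123, 3, -16.5, 62, 196), (129, 1, -18.5, 65, 203), (135, 1, -20.5, 66, 205), (144, 3, -23.7, 65, 206), (150, 1, -25.6, 67, 207), (237, 19, -62.1, 59, 25), (243, 13, -61.9, 65, 27), (249, 10, -63.0, 69, 26), (255, 9, -64.7, 70, 26)]
```

```bash
cat > pl.py <<'E'
from meas import *
import sys
O=np.array([584.7,-33.7]); ex=np.array([.997,.0776]); ey=np.array([-.0776,.997])
m,im,d,o=grab("wrist",sys.argv[1]); P=cloud(m,d); C=P.copy(); C[...,0]=(P[...,:2]-O)@ex; C[...,1]=(P[...,:2]-O)@ey
tcp=np.r_[(o["position"][:2]-O)@ex,(o["position"][:2]-O)@ey]
k=(C[...,2]>76)&(C[...,2]<84)&(abs(C[...,0])<20)&(C[...,1]>-50)&(C[...,1]<50); k[:,:450]=False
v=np.where(k)[0]; q=C[k]; f=np.percentile(q[:,1],97) if len(q) else np.nan
n=(C[...,2]>58)&(C[...,2]<75)&(abs(C[...,0])<17)&(C[...,1]>f+8)&(C[...,1]<56)&(im.max(2)<75); n[:,450:]&=True; n[:,:450]=False
b=C[n]
print("tcp",tcp.round(1),"Fy",round(float(o["ft_force"][:2]@ey),1),"plate front",round(float(f),1),"row",v.min() if len(v) else None,"n",len(q),"gap",round(54.8-21-float(f),1),"nose",np.percentile(b[:,1],98).round(1) if len(b)>30 else None)
E
python3 -m pendant '[[[-0.002,0,0],0,0],[[-0.003,0,0],0,0],[[-0.003,0,0],0,0]]'; python3 -m pendant '[[[-0.002,0,0],0,0],[[-0.002,0,0],0,0]]'; python3 pl.py w11
```

```text
t: 11.27
position: [480.7, -125.4, 43.0]
eef_rot: [0.68, 0.734, 0.0, -0.002]
ft_force: [-2.0, 6.7, 3.1]
gripper_width: 0.0
gripper_force: 3.4
t: 11.43
position: [480.8, -126.6, 43.0]
eef_rot: [0.68, 0.733, 0.001, -0.002]
ft_force: [-0.4, 9.9, 5.1]
gripper_width: -0.0
gripper_force: 5.1
tcp [-110.8  -84.5] Fy 9.9 plate front 11.3 row 11 n 250 gap 22.5 nose None
```

```bash
python3 -m pendant '[[[0.008,0,0],0,0],[[0.018,0,0],0,0],[[0.028,0,0],0,0],[[0.031,0,0],0,0],[[0.031,0,0],0,0]]'; python3 -m pendant '[[[0,0,0],0,0],[[0,0,0],0,0]]';python3 pl.py w12
```

```text
t: 11.9
position: [479.2, -96.8, 43.3]
eef_rot: [0.679, 0.734, -0.0, -0.0]
ft_force: [0.3, 1.0, 0.0]
gripper_width: 0.1
gripper_force: 0.0
t: 12.07
position: [479.7, -98.1, 43.4]
eef_rot: [0.68, 0.734, -0.0, 0.0]
ft_force: [1.0, 0.1, -0.1]
gripper_width: 0.2
gripper_force: 0.0
tcp [-109.7  -56. ] Fy 0.0 plate front 12.3 row 111 n 1099 gap 21.5 nose 33.4
```

```bash
python3 -m pendant '[[[-0.005,0,0],0,0],[[-0.01,0,0],0,0],[[-0.015,0,0],0,0],[[-0.02,0,0],0,0],[[-0.022,0,0],0,0]]'; python3 -m pendant '[[[-0.002,0,0],0,0],[[-0.004,0,0],0,0],[[-0.005,0,0],0,0],[[-0.005,0,0],0,0]]'; python3 -m pendant '[[[-0.001,0,0],0,0],[[-0.002,0,0],0,0],[[-0.002,0,0],0,0]]'; python3 -m pendant '[[[-0.002,0,0],0,0],[[-0.002,0,0],0,0],[[-0.002,0,0],0,0]]'
```

```text
t: 12.53
position: [479.5, -119.1, 42.9]
eef_rot: [0.68, 0.733, -0.0, -0.002]
ft_force: [-2.9, 7.2, 4.5]
gripper_width: 0.2
gripper_force: 3.9
t: 12.87
position: [479.9, -123.8, 42.9]
eef_rot: [0.68, 0.733, 0.0, -0.002]
ft_force: [-3.3, 6.4, 3.9]
gripper_width: 0.1
gripper_force: 3.3
t: 13.12
position: [480.2, -125.6, 42.9]
eef_rot: [0.68, 0.733, 0.0, -0.002]
ft_force: [-1.7, 7.2, 3.6]
gripper_width: 0.0
gripper_force: 3.6
t: 13.37
position: [480.3, -126.7, 42.9]
eef_rot: [0.68, 0.733, 0.001, -0.003]
ft_force: [-1.1, 10.4, 4.6]
gripper_width: 0.1
gripper_force: 5.3
```

```bash
python3 -m pendant '[[[0.008,0,0],0,0],[[0.018,0,0],0,0],[[0.028,0,0],0,0],[[0.031,0,0],0,0],[[0.031,0,0],0,0]]'; python3 -m pendant '[[[0,0,0],0,0],[[0,0,0],0,0]]';python3 pl.py w13
```

```text
t: 13.78
position: [479.3, -96.9, 43.3]
eef_rot: [0.679, 0.734, -0.0, -0.0]
ft_force: [-0.3, 0.0, 0.0]
gripper_width: -0.1
gripper_force: 0.0
t: 13.95
position: [479.7, -98.1, 43.4]
eef_rot: [0.68, 0.734, -0.0, 0.0]
ft_force: [-0.4, 0.5, 0.1]
gripper_width: -0.1
gripper_force: 0.0
tcp [-109.7  -56. ] Fy 0.5 plate front 30.0 row 49 n 720 gap 3.8 nose 48.0
```

```bash
python3 -m pendant '[[[-0.005,0,0],0,0],[[-0.01,0,0],0,0],[[-0.013,0,0],0,0],[[-0.013,0,0],0,0]]'; python3 -m pendant '[[[-0.002,0,0],0,0],[[-0.002,0,0],0,0],[[-0.002,0,0],0,0]]'; python3 -m pendant '[[[-0.002,0,0],0,0],[[-0.002,0,0],0,0],[[-0.002,0,0],0,0]]'; python3 -m pendant '[[[-0.002,0,0],0,0],[[-0.002,0,0],0,0],[[-0.002,0,0],0,0]]'; python3 pl.py w14
```

```text
t: 14.33
position: [479.5, -110.9, 43.0]
eef_rot: [0.68, 0.733, -0.0, -0.001]
ft_force: [-2.0, 3.8, 2.3]
gripper_width: 0.1
gripper_force: 1.6
t: 14.58
position: [479.5, -112.3, 43.0]
eef_rot: [0.68, 0.733, -0.0, -0.001]
ft_force: [-3.1, 4.3, 2.2]
gripper_width: 0.0
gripper_force: 2.3
t: 14.83
position: [479.5, -113.8, 43.0]
eef_rot: [0.68, 0.733, -0.0, -0.002]
ft_force: [-3.1, 5.3, 3.5]
gripper_width: 0.0
gripper_force: 3.2
t: 15.08
position: [479.5, -115.3, 43.0]
eef_rot: [0.68, 0.733, 0.0, -0.002]
ft_force: [-2.5, 7.4, 3.5]
gripper_width: -0.1
gripper_force: 4.1
tcp [-111.2  -73.2] Fy 7.6 plate front nan row None n 0 gap nan nose None
```

```bash
python3 -m pendant '[[[-0.002,0,0],0,0],[[-0.002,0,0],0,0],[[-0.002,0,0],0,0]]'; python3 -m pendant '[[[-0.002,0,0],0,0],[[-0.002,0,0],0,0],[[-0.002,0,0],0,0]]'
python3 - <<'E'
from h import *
O=np.array([584.7,-33.7]); ex=np.array([.997,.0776]); ey=np.array([-.0776,.997])
for n in("top","scene"):
    m,im,d,o=grab(n,n+"1"); P=cloud(m,d); C=P.copy(); C[...,0]=(P[...,:2]-O)@ex; C[...,1]=(P[...,:2]-O)@ey
    K,R,t=(np.array(m[k]) for k in("camera_matrix","R","t"))
    def px(c):
        w=np.r_[O+c[0]*ex+c[1]*ey,c[2]]; q=K@(R@w+t); return q[:2]/q[2]
    print(n)
    for y in(10,30,40,50,60,80,118): print(y,px((0,y,80)).round(1),end=" ")
    a=np.array([px((-60,-40,40)),px((60,140,90)),px((60,-40,40)),px((-60,140,90))]); x0,y0=a.min(0).astype(int);x1,y1=a.max(0).astype(int)
    s=600/max(x1-x0,y1-y0); print(x0,y0,s); cv2.imwrite(f"pics/{n}1c.png",cv2.resize(im[y0:y1,x0:x1,::-1],None,fx=s,fy=s,interpolation=cv2.INTER_CUBIC))
a,b=cv2.imread("pics/top1c.png"),cv2.imread("pics/scene1c.png")
s=[cv2.resize(i,(390,int(i.shape[0]*390/i.shape[1]))) for i in(a,b)]; h=max(i.shape[0] for i in s)
print([i.shape for i in s]); cv2.imwrite("pics/both1.png",np.hstack([cv2.copyMakeBorder(i,0,h-i.shape[0],0,10,0) for i in s])[:600])
# profile along bed in scene/top
for n in("top","scene"):
    m,im,d=load(n+"1"); K,R,t=(np.array(m[k]) for k in("camera_matrix","R","t"))
    g=cv2.cvtColor(im,cv2.COLOR_RGB2GRAY).astype(np.float32); ys=np.arange(10,70,2.0)
    w=np.c_[O+0*ex+ys[:,None]*ey,np.full(len(ys),79.)]; q=(R@w.T+t[:,None]).T@K.T; uv=(q[:,:2]/q[:,2:]).astype(np.float32)
    print(n,[(int(y),int(a)) for y,a in zip(ys,cv2.remap(g,uv[None,:,0],uv[None,:,1],cv2.INTER_LINEAR)[0])])
E
```

```text
t: 15.38
position: [479.5, -116.8, 42.9]
eef_rot: [0.68, 0.733, 0.0, -0.002]
ft_force: [-2.7, 9.1, 4.9]
gripper_width: 0.1
gripper_force: 5.0
t: 15.63
position: [479.5, -118.4, 42.9]
eef_rot: [0.68, 0.733, 0.0, -0.003]
ft_force: [-2.6, 11.6, 5.0]
gripper_width: 0.1
gripper_force: 5.8
top
10 [315.8 183.3] 30 [309.9 183.8] 40 [306.9 184. ] 50 [304.  184.3] 60 [301.  184.5] 80 [295.1 185. ] 118 [283.9 185.9] 275 166 10.714285714285714
scene
10 [344.1 217.6] 30 [347.2 212.5] 40 [348.7 210. ] 50 [350.3 207.5] 60 [351.8 205.1] 80 [354.7 200.3] 118 [360.2 191.3] 315 176 8.333333333333334
[(257, 390, 3), (412, 390, 3)]
top [(10, 154), (12, 154), (14, 154), (16, 154), (18, 154), (20, 155), (22, 153), (24, 151), (26, 146), (28, 138), (30, 128), (32, 116), (34, 107), (36, 100), (38, 97), (40, 96), (42, 99), (44, 102), (46, 105), (48, 102), (50, 99), (52, 105), (54, 115), (56, 134), (58, 150), (60, 165), (62, 169), (64, 173), (66, 173), (68, 173)]
scene [(10, 108), (12, 105), (14, 102), (16, 96), (18, 88), (20, 80), (22, 74), (24, 71), (26, 70), (28, 73), (30, 78), (32, 83), (34, 87), (36, 86), (38, 82), (40, 75), (42, 70), (44, 65), (46, 66), (48, 74), (50, 82), (52, 90), (54, 96), (56, 100), (58, 107), (60, 115), (62, 125), (64, 137), (66, 147), (68, 155)]
```

View pics/both1.png

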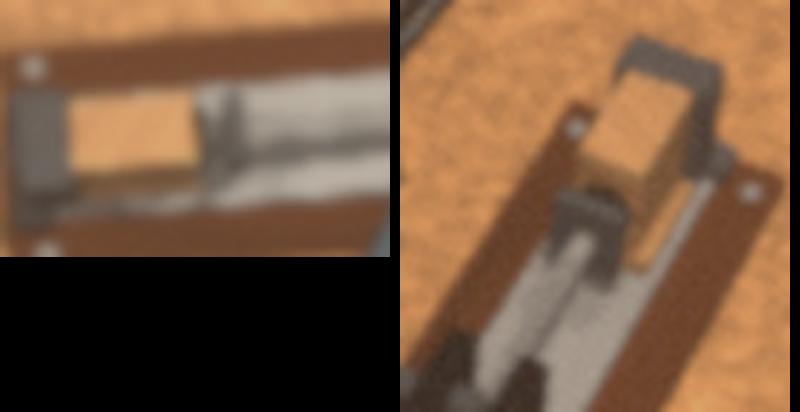

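The nose is against the pier, and the pier is upright and tight on the anvil. Kinematics and force both put the press at about 7–8 mm. I'll check it by measuring how far the jaw has shifted between the two top views.

Run:
```python
from h import *
O=np.array([584.7,-33.7]); ex=np.array([.997,.0776]); ey=np.array([-.0776,.997])
m=manip.camera_model("top"); K,R,t=(np.array(m[k]) for k in("camera_matrix","R","t"))
for n in("top0","top1"):
    z=np.load(n+".npz"); im,d=z["im"],z["d"]; g=cv2.cvtColor(im,cv2.COLOR_RGB2GRAY).astype(np.float32); ys=np.arange(-45,70,1.0)
    for x in(-14,-11,11,14):
        w=np.c_[O+x*ex+ys[:,None]*ey,np.full(len(ys),80.)]; q=(R@w.T+t[:,None]).T@K.T; uv=(q[:,:2]/q[:,2:]).astype(np.float32)
        p=cv2.remap(g,uv[None,:,0],uv[None,:,1],cv2.INTER_CUBIC)[0]
        lo,hi=(-35,10) if n=="top0" else (15,52)
        s=(ys>=lo)&(ys<=hi); i=np.argmin(p[s]); dp=np.gradient(p[s]); j=i-15+np.argmin(dp[max(i-15,0):i+1]) if i>=15 else np.argmin(dp[:i+1])
        print(n,x,"darkest",ys[s][i],"back edge (steepest)",ys[s][j],p[s][i])
    P=cloud(m,d); C=P.copy(); C[...,0]=(P[...,:2]-O)@ex; C[...,1]=(P[...,:2]-O)@ey
    k=(C[...,2]>70)&(C[...,2]<86)&(abs(C[...,0])<20)&(C[...,1]>-30)&(C[...,1]<50); print(n,"plate depth pts",k.sum(),C[k].mean(0).round(1) if k.any() else "",np.sort(C[k][:,1]).round(1)[[0,-1]] if k.any() else "")
o=manip.observe(); print("tcp y",(o["position"][:2]-O)@ey,o["ft_force"],o["t"])
```

```text
top0 -14 darkest -9.0 back edge (steepest) -17.0 85.807236
top0 -11 darkest 10.0 back edge (steepest) 8.0 84.116486
top0 11 darkest -11.0 back edge (steepest) -15.0 106.162155
top0 14 darkest -11.0 back edge (steepest) -16.0 116.57179
top0 plate depth pts 35 [ 1.8 -6.5 78.1] [-14.6  15.5]
top1 -14 darkest 50.0 back edge (steepest) 49.0 89.07603
top1 -11 darkest 49.0 back edge (steepest) 34.0 87.26789
top1 11 darkest 36.0 back edge (steepest) 32.0 112.20755
top1 14 darkest 36.0 back edge (steepest) 32.0 120.11478
top1 plate depth pts 33 [ 0.6 32.5 78. ] [-21.7  40.9]
tcp y -76.31243012253331 [-2.72049153 11.21936454  4.8667195 ] 15.7333
```

```bash
python3 -m pendant '[[[-0.0008,0,0],0,0],[[-0.0008,0,0],0,0],[[-0.0008,0,0],0,0],[[-0.0008,0,0],0,0],[[-0.0008,0,0],0,0]]'; python3 -m pendant '[[[0,0,0],0,0],[[0,0,0],0,0],[[0,0,0],0,0],[[0,0,0],0,0],[[0,0,0],0,0]]'; python3 -m pendant '[[[0,0,0],0,0],[[0,0,0],0,0],[[0,0,0],0,0],[[0,0,0],0,0],[[0,0,0],0,0]]'
```

```text
t: 16.15
position: [479.5, -118.9, 42.9]
eef_rot: [0.68, 0.733, 0.001, -0.003]
ft_force: [-2.4, 13.0, 5.6]
gripper_width: -0.2
gripper_force: 6.4
t: 16.57
position: [479.5, -118.9, 42.9]
eef_rot: [0.68, 0.733, 0.001, -0.003]
ft_force: [-2.7, 12.6, 4.9]
gripper_width: 0.1
gripper_force: 6.4
t: 16.98
position: [479.5, -118.9, 42.9]
eef_rot: [0.68, 0.733, 0.001, -0.003]
ft_force: [-2.5, 12.6, 5.4]
gripper_width: 0.3
gripper_force: 6.4
```

The hold is stable and the press is about 8 mm, so I'm handing the job in.

```bash
python3 -c "
from cell import manip
print(manip.job_done())"
```

```text
the job is handed in; nothing more can be done
None
```

The job is handed in, with no verdict shown: the pier stands seated and released against the anvil, and the trigger is held squeezed with the nose pressed in an estimated 8 of 16 mm, 17 s on the robot's clock.

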